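# Hold a spring clip gaping over the edge of the wide pattern card

### The arm

A 6-joint arm with a two-finger parallel gripper is mounted at the origin on the work surface. World frame = base frame: x ahead of the robot, y to its left, z up, the work surface at z = 0. Lengths are in mm, angles in rad, forces in N, time in s.
With the tool pointing down it reaches from about 350 to 975 mm from the base axis. Payload 7.1 kg.
Tool frame: the origin (TCP) lies at the centre of the arm's flange, where the gripper is bolted on; the fingertips stand 182 mm ahead of it and the grasp point (between the pads) lies 163 mm ahead of it; z points along the fingers, y is the line along which they close (so a half turn about z gives the same grasp; the last joint's range is limited). The gripper opens to 88 mm and grips with 3 to 60 N. Pads are 20 mm wide; open, the fingers measure 115 mm over their backs; the gripper's body (75 mm by 178 mm) begins 61 mm behind the grasp point.
Start: joints at [1.084, 0.423, 1.63, -0, 1.089, -0.019], TCP at [281.795, 557.851, 404.675] pointing down, gripper open.
Joint ranges: [-3, 3], [-0.9, 2.11], [0.09, 2.58], [-1.31, 4.45], [0.11, 2.69], [-2.54, 2.54]. Speed limits (rad/s): [2.39, 2.39, 3.01, 3.14, 3.14, 3.14].

### API

Orientations are given as a rotation vector (axis times angle).
In Python, from workcell import readout, get_image, ctrl gives the robot as it stands.
- The arm moves only by the tool step_arm, never from a script. Its argument "targets" is a list that holds one entry, the list of rows, each a list of 7 numbers: the shift along the world's x, y, z as a fraction of full scale, then the turn, a rotation vector about the world's x, y, z as a fraction of full scale, then the opening, from 0 (shut) to 1 (fully open). In form: [[[dx, dy, dz, wx, wy, wz, claw], ...]]. A call has exactly 5 rows; each row shifts and turns the commanded pose from where the row before left it; what a row does not reach is not made up. Full scale, the value 1, is 0.05 m for a shift and 4 degrees for a turn. A row lasts 1/8 s, in which the tool goes at most 62.5 mm and 10.7 degrees, less where a joint would pass 70% of its speed; a pose out of reach is approached as far as the arm can. A call with a number of a shift or a turn outside -1 to 1 is refused whole. A call with a gripper value outside its range is refused whole. The fingers move at their own pace and stop on an object; the grip force is fixed at half the most. Time passes only in rows, so rows that do not move let the fingers close, or fill a call up. It gives the time, the measured TCP pose, the force, the opening and the grip force at its end, in the units of the state.
- readout.get_obs(): the state, without advancing time (a new reading comes with each control period).
- get_image(name): name is "side" or "top" or "wrist"; returns a dict with "pixels" (480x640x3 uint8, red, green, blue), "intrinsics" (3x3 intrinsics, pixels), "extrinsics" (4x4, takes a point from world to camera coordinates). Camera axes: x right, y down, z forward; pixel columns grow to the right and rows downward; lengths in mm; the calibration is good to about 2 mm. A picture is of the moment at which its call begins. There is no depth.
- ctrl.close_job(): hands the job in; it is judged then, once.
The state is a dict: "t": time; "qpos": joint angles; "qvel": joint speeds; "joint_torque": joint torques, N m; "ee_pos": TCP position; "orientation": TCP orientation; "ft_force": force on the tool from outside, world axes, zero at the start; "moment": the same for the moment, N m; "width": finger opening in mm; "grasp_force": force on a finger pad.
Only numpy, scipy, OpenCV 4.12 (cv2) and the standard library are available. Lean on these libraries where they do the work, as an engineer would, in place of code of your own. Each camera call takes 0.05 s, during which the arm holds its last target. There are 200 camera calls.

### The job

Squeeze the spring clip open, take it off its parking stand, and hold it gaping astride the middle of the wide card's top edge, one jaw in front of the card and one behind, both jaw tips well below the edge and neither touching the card, so that I can slip a drawing in before it bites. Finish like that, still squeezing the clip wide open and holding it still: do not let go. Do not ram the cards with the clip or the hand, and leave the glue bottle, tin and wood block where they are.

Things in the scene. Friction and masses are not known exactly. Their poses are not given: they have to be found in the camera images.
- clip: Spring clip of clothes-peg kind, 102 mm tall, 30 mm wide, about 90 g. Starts upright on the parking stand, jaws down and biting the tongue, two black flat tails up. Origin on the hinge pin, y along the pin, z up, x the way the jaws part. The frame belongs to the half on its -x side and so leans 0.22 rad when both tails are squeezed alike. Jaw tips are 48 mm below the pin, tail ends 54 mm above
- clip_tail_a (a point): middle of the pressing area on the outer face of the tail on the clip's -x side, 45 mm above the pin (tails are 30 mm wide along y and run 5 to 54 mm above the pin; they splay, 54 mm over their outer faces at the top at the start). Press the two tails together along x, 35 to 54 mm above the pin
- clip_tail_b (a point): the same point of the other tail, on the +x side
- clip_lever (a joint): opening angle, rad: 0 biting the 5 mm tongue, 0.44 fully squeezed against a stop. Pressing the tails together parts the jaws: about 9 N at first, 16 N at the stop; a grip of 20 N or more holds it there. At the stop the tails' outer faces are parallel, about 29 mm apart, and the jaw tips about 26 mm apart
- clip_jaw_a (a point): middle of the inner lower edge of the jaw on the clip's -x side (jaws 26 mm wide along y)
- clip_jaw_b (a point): the same point of the other jaw, on the +x side
- park: parking stand, fixed: dark wooden foot 70 x 130 x 20 mm with an upright steel tongue 5 mm thick (x), 110 mm long (y), top at 95 mm. Origin under the foot's centre, z up. At the start the clip's pin lies 26 mm above the tongue's top, its tips 22 mm below it, up to 25 mm along the tongue from its middle, hinge parallel to the tongue
- wide_card: the WIDE stiff brown card, 180 mm wide (y), 4 mm thick (x), standing upright and fixed in a wooden foot 60 x 200 x 25 mm; top edge 150 mm above the bench. Origin under the foot's centre, z up
- wide_card_edge (a point): middle of the wide card's top edge; x across the card, y along the edge, z up
- narrow_card: the other card, of the same make and height but only 90 mm wide, foot 60 x 110 x 25 mm; not to be used. The two cards may stand in either place, near one or far one
- glue: bystander: white bottle, diameter 52, height 110 mm, origin under its base
- tin: bystander: flat steel tin, diameter 66, height 50 mm, origin under its base
- block: bystander: wood block 90 x 45 x 28 mm lying flat, origin under its centre
Not all that is in view belongs to the job. What is meant by the park is not red, and is the larger of those in its own colour.

How it is judged (in metres and radians):
On the way, in this order (a step that is already met when the one before it is completed fails the run):
1. the clip is squeezed open by the fingers (value of joint clip_lever above 0.25 rad and contact force between the fingers and clip above 3 N), for 0.2 s.
2. the clip is carried clear of the parking stand (distance between clip and park above 0.17 m and contact force between the fingers and clip above 3 N and contact force between clip and park below 0.3 N), for 0.2 s.
At the end, for the whole second after the job is handed in: Fingers hold the clip (over 3 N), open beyond 0.3 rad, still (under 30 mm/s); jaw tips on opposite sides of the wide card, each over 5 mm from its middle plane, over 8 mm below the top edge, within 30 mm of its middle; clip touches no card, stand or bystander (value of joint clip_lever above 0.3 rad and ((x of clip_jaw_a in the frame of wide_card_edge above 0.005 m and x of clip_jaw_b in the frame of wide_card_edge below -0.005 m) or (x of clip_jaw_b in the frame of wide_card_edge above 0.005 m and x of clip_jaw_a in the frame of wide_card_edge below -0.005 m)) and z of each of clip_jaw_a, clip_jaw_b in the frame of wide_card_edge below -0.008 m and y of clip_jaw_a in the frame of wide_card_edge between -0.03 and 0.03 m and y of clip_jaw_b in the frame of wide_card_edge between -0.03 and 0.03 m and contact force between the fingers and clip above 3 N and linear speed of clip below 0.03 m/s and contact force between clip and wide_card below 0.3 N and contact force between clip and narrow_card below 0.3 N and contact force between clip and park below 0.3 N and contact force between clip and glue below 0.3 N and contact force between clip and tin below 0.3 N and contact force between clip and block below 0.3 N); the arm keeps its last pose, push and grip.
It fails at once if a card is rammed (over 20 N) with the clip or the arm (contact force between any of clip, the arm, the fingers and wide_card above 20 N or contact force between any of clip, the arm, the fingers and narrow_card above 20 N).
It fails at once if a bystander is moved more than 20 mm (distance of any of glue, tin, block from where it was at the start of the episode above 0.02 m).
It also fails if it takes over 32 s, if anything falls off the work surface, if the arm or the gripper's body presses on something with over 40 N, if the wrist force passes 120 N, or if a joint passes its speed limit or range.

## Working session

There is one attempt and no reset: what is moved stays moved. The work goes in short steps, Python scripts to look and compute and a tool call to move; the robot and the scene stay as the last step left them, time stands still between calls to the robot, and variables do not carry over. Pictures are saved under pics/ and viewed, at most 10 in all, crops included, and the job is handed in when it is done.

Besides the shell and the picture viewer there is one more tool, called as name(argument=value, ...) on one line, values as JSON. step_arm: Moves the arm, as the interface text tells. Shift numbers are shares of 0.05 m and turn numbers shares of 4 degrees, none past 1 either way. Its arguments: {"type":"object","properties":{"targets":{"type":"array"}},"required":["targets"]}

```bash
mkdir -p pics; cat > h.py <<'E'
import numpy as np,cv2,json
from workcell import readout,get_image,ctrl
def snap(n,f):
    d=get_image(n);cv2.imwrite('pics/'+f+'.png',cv2.cvtColor(d['pixels'],cv2.COLOR_RGB2BGR))
    np.savez('pics/'+f+'.npz',K=d['intrinsics'],E=d['extrinsics']);return d
def cal(f):
    d=np.load('pics/'+f+'.npz');return d['K'],d['E']
def proj(f,P):
    K,E=cal(f);P=np.atleast_2d(P);c=(E[:3,:3]@P.T).T+E[:3,3];p=(K@c.T).T;return p[:,:2]/p[:,2:]
def atz(f,uv,z):
    K,E=cal(f);R=E[:3,:3];o=-R.T@E[:3,3]
    uv=np.atleast_2d(uv).astype(float);d=(R.T@np.linalg.inv(K)@np.c_[uv,np.ones(len(uv))].T).T
    return o+d*((z-o[2])/d[:,2])[:,None]
E
python3 - <<'E'
from h import *
for n in('top','side','wrist'):
    snap(n,n+'0')
    K,E=cal(n+'0');print(n,K[0,0],(-E[:3,:3].T@E[:3,3]).round(),E[:3,:3].round(2).tolist())
o=readout.get_obs();print({k:np.round(v,3) for k,v in o.items()})
E
```

```text
top 481.1310208541576 [4.970e+02 1.000e+00 1.096e+03] [[-0.02, -1.0, -0.01], [-1.0, 0.02, -0.06], [0.06, 0.01, -1.0]]
side 558.2831494117954 [ 345. -927.  682.] [[0.98, -0.2, 0.02], [-0.08, -0.49, -0.87], [0.19, 0.85, -0.5]]
wrist 387.41866314093403 [216. 590. 384.] [[0.45, 0.89, -0.0], [0.86, -0.43, 0.27], [0.24, -0.12, -0.96]]
{'t': np.float64(0.15), 'qpos': array([ 1.084,  0.424,  1.63 , -0.   ,  1.089, -0.019]), 'qvel': array([ 0.001, -0.   , -0.004,  0.   , -0.001, -0.001]), 'joint_torque': array([ 0.0000e+00, -5.4499e+01, -2.7392e+01,  6.4000e-02,  2.0000e-02,
       -0.0000e+00]), 'ee_pos': array([281.705, 557.681, 404.074]), 'orientation': array([-7.280e-01, -3.056e+00,  2.000e-03]), 'ft_force': array([ 0.333, -0.259, -0.263]), 'moment': array([-0.022, -0.027, -0.022]), 'grasp_force': np.float64(0.0), 'width': np.float64(87.144)}
```

View pics/top0.png

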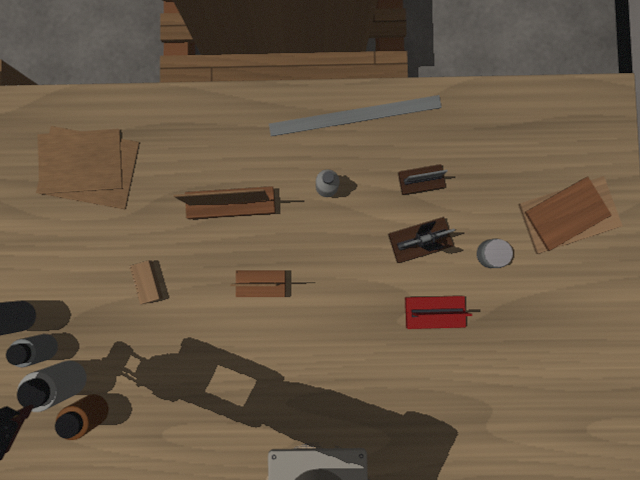

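View pics/side0.png

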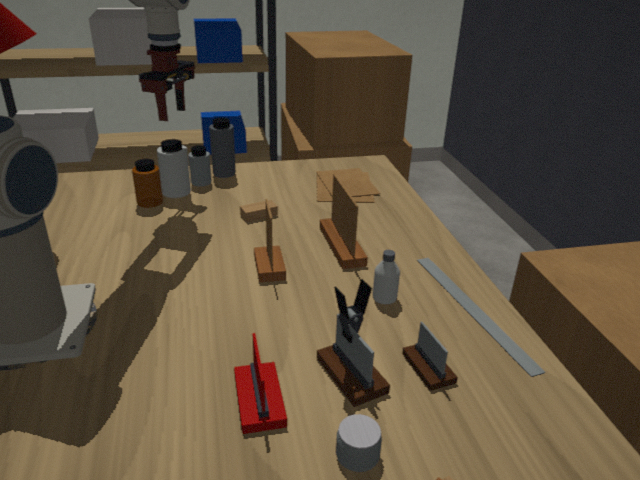

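The top view shows the wide card's foot near (231,203) and the narrow card at (263,284). The dark park with the clip is near (421,240), the tin at (495,253) and the glue bottle at (327,184). I'll enlarge the park and the wide card.

```bash
python3 - <<'E'
from h import *
t=cv2.imread('pics/top0.png')
a=cv2.resize(t[200:280,375:475],None,fx=7,fy=7,interpolation=2)[:,:]
b=cv2.resize(t[175:230,170:290],None,fx=5.83,fy=5.83,interpolation=2)
g=lambda x:np.clip(x*1.8,0,255).astype('u1')
cv2.imwrite('pics/a.png',g(a));cv2.imwrite('pics/b.png',g(b))
E
```

```text
(no output)
```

View pics/a.png

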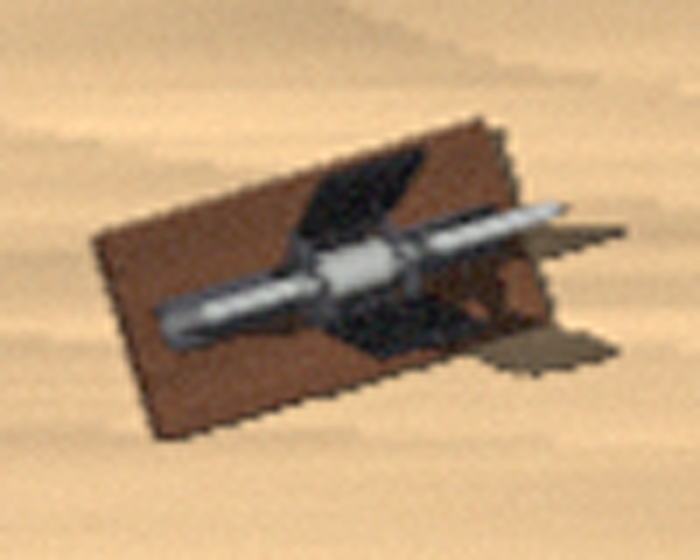

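View pics/b.png

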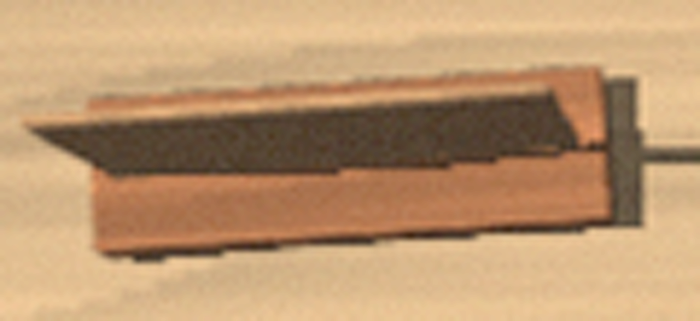

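```bash
python3 - <<'E'
from h import *
A=lambda p:np.array(p)/7+[375,200]-0.43
B=lambda p:np.array(p)/5.83+[170,175]-0.41
f=atz('top0',A([(95,237),(483,120),(547,320),(160,440)]),20);print('foot',f.round(1)[:,:2].tolist(),f.mean(0).round(1),[np.linalg.norm(f[i]-f[i-1]).round() for i in range(4)])
print('dirs',[np.degrees(np.arctan2(*(f[a]-f[b])[[1,0]])).round(1) for a,b in((0,1),(3,2))])
t=atz('top0',A([(168,320),(562,208)]),95);print('tongue',t.round(1).tolist(),np.linalg.norm(t[0]-t[1]),np.degrees(np.arctan2(*(t[0]-t[1])[[1,0]])))
print('pin',atz('top0',A([(358,270)]),125).round(1))
tt=atz('top0',A([(322,155),(425,150),(378,355),(480,325)]),175);print('tailtops',tt.round(1).tolist(),tt.mean(0))
f=atz('top0',B([(90,98),(602,68),(610,218),(97,255)]),25);print('wfoot',f.round(1).tolist(),f.mean(0).round(1),[np.linalg.norm(f[i]-f[i-1]).round() for i in range(4)])
e=atz('top0',B([(27,124),(552,92)]),150);print('edge',e.round(1).tolist(),e.mean(0),np.linalg.norm(e[0]-e[1]),np.degrees(np.arctan2(*(e[0]-e[1])[[1,0]])))
for n,u,z in(('glue',(327,178),110),('tin',(496,253),50),('block',(147,282),28)):print(n,atz('top0',u,z).round())
# side check
P=np.r_[e,t];print(proj('side0',P).round(1).tolist())
E
```

```text
foot [[584.8, -167.9], [620.3, -292.9], [555.8, -311.1], [519.5, -186.9]] [ 570.1 -239.7   20. ] [np.float64(68.0), np.float64(130.0), np.float64(67.0), np.float64(129.0)]
dirs [np.float64(105.9), np.float64(106.3)]
tongue [[553.6, -177.2, 95.0], [585.0, -295.0, 95.0]] 121.94425015940178 104.94130566844719
pin [[ 565.4 -226.9  125. ]]
tailtops [[593.7, -206.3, 175.0], [594.6, -234.5, 175.0], [538.6, -219.9, 175.0], [546.3, -248.0, 175.0]] [ 568.27154093 -227.18819233  175.        ]
wfoot [[686.9, 287.1, 25.0], [695.1, 88.9, 25.0], [636.8, 86.5, 25.0], [625.9, 284.4, 25.0]] [661.2 186.7  25. ] [np.float64(61.0), np.float64(198.0), np.float64(58.0), np.float64(198.0)]
edge [[656.2, 275.2, 150.0], [664.1, 95.8, 150.0]] [660.14572079 185.48737736 150.        ] 179.6017495877207 92.5022770767132
glue [[695. -30. 110.]]
tin [[ 536. -395.   50.]]
block [[485. 371.  28.]]
[[333.2, 174.1], [356.5, 207.0], [335.5, 310.0], [373.0, 353.1]]
```

step_arm(targets=[[[0.32, -0.87, 0, 0, 0, -0.66, 1], [0.32, -0.87, 0, 0, 0, -0.66, 1], [0.32, -0.87, 0, 0, 0, -0.66, 1], [0.32, -0.87, 0, 0, 0, -0.66, 1], [0.32, -0.87, 0, 0, 0, -0.66, 1]]])

```text
t: 0.78
ee_pos: [362.0, 338.9, 404.6]
orientation: [1.076, 2.951, -0.0]
ft_force: [-0.0, -0.3, -0.3]
width: 87.9
grasp_force: 0.0
```

step_arm(targets=[[[0.32, -0.87, 0, 0, 0, -0.66, 1], [0.32, -0.87, 0, 0, 0, -0.66, 1], [0.32, -0.87, 0, 0, 0, -0.66, 1], [0.32, -0.87, 0, 0, 0, -0.66, 1], [0.32, -0.87, 0, 0, 0, -0.66, 1]]])

```text
t: 1.4
ee_pos: [442.1, 121.4, 404.7]
orientation: [1.409, 2.808, 0.0]
ft_force: [1.1, -0.0, 0.4]
width: 87.7
grasp_force: 0.0
```

step_arm(targets=[[[0.32, -0.87, 0, 0, 0, -0.66, 1], [0.32, -0.87, 0, 0, 0, -0.66, 1], [0.32, -0.87, 0, 0, 0, -0.66, 1], [0.2, -0.7, 0, 0, 0, -0.66, 1], [0, 0, 0, 0, 0, -0.66, 1]]])

```text
t: 2.02
ee_pos: [500.3, -44.8, 404.5]
orientation: [1.726, 2.625, -0.0]
ft_force: [-0.5, 0.3, -0.2]
width: 88.1
grasp_force: 0.0
```

step_arm(targets=[[[0.33, -0.9, 0, 0, 0, -0.46, 1], [0.33, -0.9, 0, 0, 0, -0.46, 1], [0.33, -0.9, 0, 0, 0, -0.46, 1], [0.33, -0.94, 0, 0, 0, -0.46, 1], [0, 0, 0, 0, 0, 0, 1]]])

```text
t: 2.65
ee_pos: [566.3, -227.4, 404.3]
orientation: [1.889, 2.509, -0.0]
ft_force: [-0.5, 0.0, -0.2]
width: 87.6
grasp_force: 0.0
```

```bash
python3 - <<'E'
from h import *
from scipy.spatial.transform import Rotation as R
d=snap('wrist','w1');snap('side','s1')
o=readout.get_obs();print(o['ee_pos'],R.from_rotvec(o['orientation']).as_matrix().round(3).tolist())
a=np.radians(16);x=np.array([np.cos(a),np.sin(a),0]);p=np.array([566.5,-227,121])
P=[p,p+27*x+[0,0,54],p-27*x+[0,0,54]]
print(proj('w1',P).round(),proj('s1',P).round())
E
```

```text
[ 565.41565998 -224.67183859  404.02162911] [[-0.279, 0.96, -0.001], [0.96, 0.279, 0.001], [0.001, -0.001, -1.0]]
[[323. 231.]
 [371. 256.]
 [276. 256.]] [[351. 315.]
 [367. 283.]
 [338. 292.]]
```

View pics/w1.png

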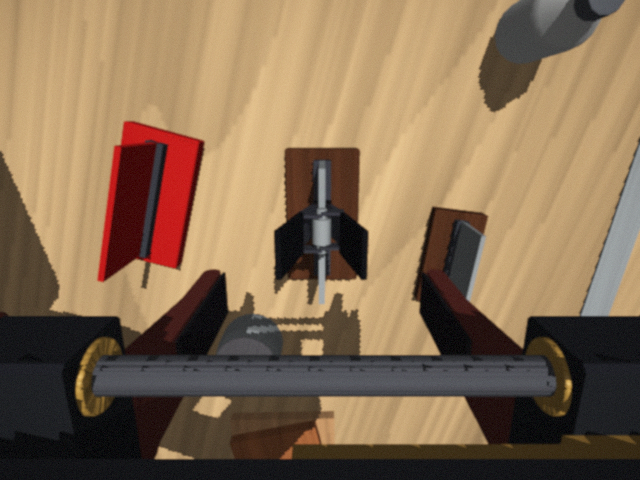

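The wrist view shows the clip centred between the fingers, with its pin at (321,231), tail tops at columns 275 and 367, and the gripper axis at about column 323. I'll descend and squeeze.

step_arm(targets=[[[-0.01, -0.05, -0.4, 0, 0, 0, 1], [0, 0, -0.5, 0, 0, 0, 1], [0, 0, -0.4, 0, 0, 0, 1], [0, 0, -0.19, 0, 0, 0, 1], [0, 0, 0, 0, 0, 0, 1]]])

```text
t: 3.38
ee_pos: [565.1, -226.3, 329.9]
orientation: [-1.883, -2.513, 0.0]
ft_force: [0.4, -0.4, -0.5]
width: 87.7
grasp_force: 0.0
```

step_arm(targets=[[[0, 0, 0, 0, 0, 0, 0.5], [0, 0, 0, 0, 0, 0, 0], [0, 0, 0, 0, 0, 0, 0], [0, 0, 0, 0, 0, 0, 0], [0, 0, 0, 0, 0, 0, 0]]])

```text
t: 4.0
ee_pos: [565.2, -227.2, 330.1]
orientation: [-1.885, -2.513, 0.0]
ft_force: [-0.1, -0.1, -1.0]
width: 41.6
grasp_force: 9.7
```

step_arm(targets=[[[0, 0, 0, 0, 0, 0, 0], [0, 0, 0, 0, 0, 0, 0], [0, 0, 0, 0, 0, 0, 0], [0, 0, 0, 0, 0, 0, 0], [0, 0, 0, 0, 0, 0, 0]]])

```text
t: 4.62
ee_pos: [565.3, -227.2, 330.2]
orientation: [-1.885, -2.513, -0.0]
ft_force: [0.0, 0.2, -0.8]
width: 28.5
grasp_force: 30.0
```

```bash
python3 - <<'E'
from h import *
snap('side','s2');snap('wrist','w2');o=readout.get_obs();print({k:np.round(o[k],2).tolist() for k in('ee_pos','ft_force','moment','width','grasp_force')})
s=cv2.imread('pics/s2.png')[190:420,260:460];w=cv2.imread('pics/w2.png')[100:400,120:520]
cv2.imwrite('pics/c2.png',np.hstack([cv2.resize(s,(400,460)),cv2.resize(w,(400,300)) if 0 else cv2.copyMakeBorder(w,0,160,0,0,0)]))
E
```

```text
{'ee_pos': [565.29, -227.13, 330.17], 'ft_force': [0.13, 0.39, -0.92], 'moment': [-0.05, 0.02, -0.0], 'width': 28.75, 'grasp_force': 29.96}
```

View pics/c2.png

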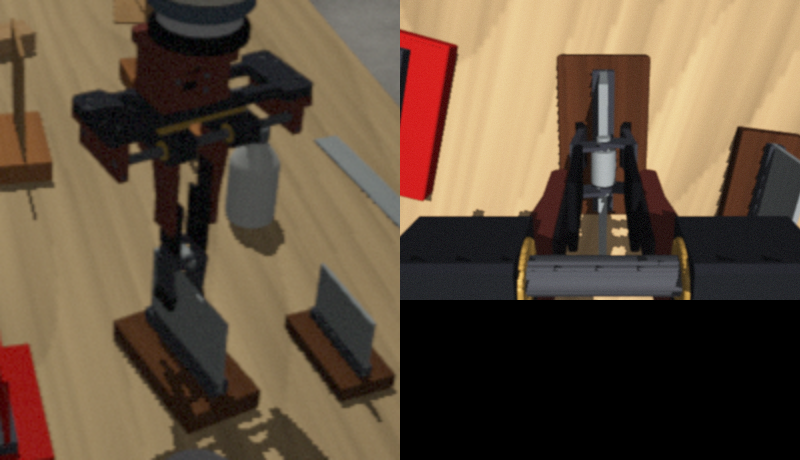

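The clip is fully squeezed at a width of 28.6 mm, the tails are parallel, and the jaws stand clear on either side of the tongue. Next I'll lift it straight up.

step_arm(targets=[[[0, 0, 0.2, 0, 0, 0, 0], [0, 0, 0.4, 0, 0, 0, 0], [0, 0, 0.6, 0, 0, 0, 0], [0, 0, 0.8, 0, 0, 0, 0], [0, 0, 0.6, 0, 0, 0, 0]]])

```text
t: 5.35
ee_pos: [565.3, -227.2, 462.8]
orientation: [1.884, 2.511, 0.001]
ft_force: [0.0, 0.1, -1.0]
width: 28.6
grasp_force: 30.0
```

step_arm(targets=[[[0.146, 0.635, 0, 0, 0, -0.263, 0], [0.146, 0.635, 0, 0, 0, -0.263, 0], [0.146, 0.635, 0, 0, 0, -0.263, 0], [0.146, 0.635, 0, 0, 0, -0.263, 0], [0.146, 0.635, 0, 0, 0, -0.263, 0]]])

```text
t: 5.98
ee_pos: [601.8, -67.4, 461.0]
orientation: [1.999, 2.423, 0.001]
ft_force: [0.6, 0.0, -0.6]
width: 28.6
grasp_force: 30.0
```

step_arm(targets=[[[0.146, 0.635, 0, 0, 0, -0.263, 0], [0.146, 0.635, 0, 0, 0, -0.263, 0], [0.146, 0.635, 0, 0, 0, -0.263, 0], [0.146, 0.635, 0, 0, 0, -0.263, 0], [0.146, 0.635, 0, 0, 0, -0.263, 0]]])

```text
t: 6.6
ee_pos: [638.4, 91.4, 461.0]
orientation: [2.108, 2.329, 0.001]
ft_force: [-0.3, -1.3, -0.6]
width: 28.6
grasp_force: 30.0
```

step_arm(targets=[[[0.146, 0.635, 0, 0, 0, -0.263, 0], [0.146, 0.635, 0, 0, 0, -0.263, 0], [0.146, 0.635, 0, 0, 0, -0.263, 0], [0, 0, 0, 0, 0, 0, 0], [0, 0, 0, 0, 0, 0, 0]]])

```text
t: 7.22
ee_pos: [660.0, 185.3, 460.4]
orientation: [2.171, 2.271, -0.001]
ft_force: [0.1, -0.1, -1.1]
width: 28.4
grasp_force: 30.0
```

```bash
python3 - <<'E'
from h import *
from scipy.spatial.transform import Rotation as R
snap('side','s3');snap('wrist','w3')
o=readout.get_obs();print(o['ee_pos'].round(1),R.from_rotvec(o['orientation']).as_matrix().round(3).tolist(),o['width'])
e=np.array([[656.2,275.2,150],[660.2,185.5,150],[664.1,95.8,150]])
print(proj('w3',e).round(),proj('s3',e).round())
s=cv2.imread('pics/s3.png')[90:290,250:440];w=cv2.imread('pics/w3.png')
cv2.imwrite('pics/c3.png',np.hstack([cv2.resize(s,(456,480)),w])[:, :]) if 0 else None
cv2.imwrite('pics/c3.png',np.clip(1.6*np.hstack([cv2.resize(s,(380,400)),w[0:400,110:530]]),0,255).astype('u1'))
E
```

```text
[660.1 184.6 460.4] [[-0.044, 0.999, -0.0], [0.999, 0.044, -0.0], [-0.0, -0.0, -1.0]] 28.43366563123092
[[323.  99.]
 [323. 221.]
 [323. 326.]] [[333. 174.]
 [344. 190.]
 [356. 207.]]
```

View pics/c3.png

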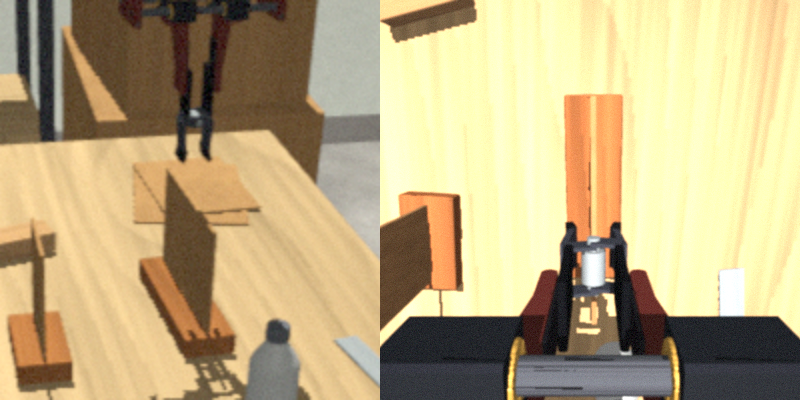

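The wrist view shows the card edge, foot centre and clip pin all near column 323, so the clip is aligned over the card. The side view shows it gaping above the edge. I'll lower it slowly.

step_arm(targets=[[[0, 0.01, -0.2, 0, 0, 0, 0], [0, 0, -0.3, 0, 0, 0, 0], [0, 0, -0.25, 0, 0, 0, 0], [0, 0, -0.15, 0, 0, 0, 0], [0, 0, 0, 0, 0, 0, 0]]])

```text
t: 7.95
ee_pos: [660.1, 186.1, 414.1]
orientation: [-2.171, -2.27, 0.002]
ft_force: [0.1, -0.0, -0.4]
width: 28.8
grasp_force: 30.0
```

step_arm(targets=[[[0, 0, -0.15, 0, 0, 0, 0], [0, 0, -0.15, 0, 0, 0, 0], [0, 0, -0.15, 0, 0, 0, 0], [0, 0, -0.08, 0, 0, 0, 0], [0, 0, 0, 0, 0, 0, 0]]])

```text
t: 8.57
ee_pos: [660.1, 186.1, 388.2]
orientation: [-2.171, -2.27, 0.001]
ft_force: [0.2, -0.9, -0.7]
width: 28.6
grasp_force: 30.0
```

```bash
python3 - <<'E'
from h import *
snap('side','s4');snap('wrist','w4')
o=readout.get_obs();print({k:np.round(o[k],2).tolist() for k in('ee_pos','ft_force','moment','width','grasp_force')})
s=cv2.imread('pics/s4.png')[130:230,300:395];w=cv2.imread('pics/w4.png')
cv2.imwrite('pics/c4.png',np.clip(1.6*np.hstack([cv2.resize(s,(380,400),interpolation=2),w[0:400,110:530]]),0,255).astype('u1'))
p=np.array([660.3,185.5,0]);a=np.radians(2.5);x=np.array([np.cos(a),np.sin(a),0])
print(proj('s4',[p+[0,0,150],p+x*13+[0,0,133],p-x*13+[0,0,133],p+[0,0,180]]).round(1).tolist())
E
```

```text
{'ee_pos': [660.3, 186.09, 388.82], 'ft_force': [0.01, 0.13, -0.84], 'moment': [-0.06, 0.03, -0.01], 'width': 28.48, 'grasp_force': 29.96}
[[344.2, 189.6], [349.3, 195.9], [338.4, 196.9], [344.9, 177.4]]
```

View pics/c4.png

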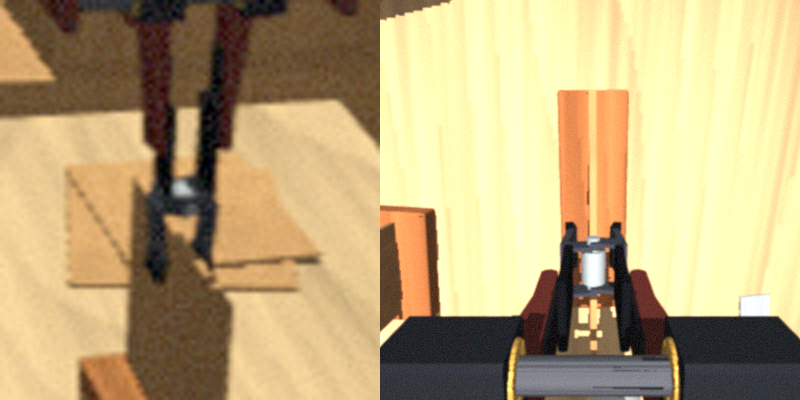

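The side view shows the near jaw's tip at (339,200), in front of the card, and the far jaw going behind its edge. The wrist view shows the card edge centred under the pin, and there is no contact force, so I'm handing in.

```bash
python3 -c "
from h import *
print(ctrl.close_job())"
```

```text
the job is handed in; nothing more can be done
None
```

The job is handed in: the clip is squeezed fully open and held still astride the middle of the wide card's top edge, tips about 17 mm below it by calculation and no contact force on the arm; the hand-in returned no verdict.

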